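# Present the notched slide to the label reader

## Task

Wake the label reader by pressing its green button fully down and letting it come back up. Then find the slide whose frosted end has the small corner notch, lift it out of its stand by its clear part, and show it to the reader's red window: label up and squarely facing the window, the label centred about 11 cm in front of it, long edges level. Finish while still holding it there, still, with the label uncovered and the reader not touched by the slide; leave the plain slide and everything else on the bench alone.

Things in the scene. Friction and masses are not known exactly. Their poses are not given: they have to be found in the camera images.
- notched_slide: glass slide 76 x 36 x 5 mm, 30 g; origin at its centre; x along it to the frosted white end (x +14 to +38 mm), z out of the labelled face. Notch of 8 x 8 mm at corner +x, +y. The rest is clear: grip with the middle of the grip at x < 0, fingers off the label. Starts on its long edge in a stand's slot at any yaw, y up, centre 24 and top edge 42 mm above the bench
- label (a point): centre of the label of the notched slide: a yellow patch of 20 x 26 mm with black squares, on one face of the frosted end only, at (26, -4, 2.5) mm in the slide's own axes; seen with the label towards you and the notch up, the notch is at the right
- plain_slide: slide of the same size and axes but clear to both ends, with no notch, frosting or label; it stands in the other stand. To be left alone
- stand_a: fixed round grey stand in which the notched slide stands: disc of 90 mm diameter and 6 mm thick, on it two ribs 72 mm long, 14 mm wide, up to 16 mm above the bench, with a slot 6.5 mm wide and 10 mm deep between them; origin at the centre of its underside, own x along the slot
- stand_b: a second stand just like it, in which the plain slide stands; which stand is left and which is right varies
- reader: fixed label reader, its front (own -x) turned towards the robot and the robot's right: foot 245 x 110 mm, 23 mm high, origin on its underside; the foot reaches from 155 mm in front of the origin to 90 mm behind it; an upright column, 320 mm high, stands 73 mm behind the origin and carries the head
- reader_head: white head, 76 x 96 x 60 mm; origin at the centre of its red window, 270 mm above the bench, 20 mm behind the reader's origin. Own z points into the head, 45 degrees up and to the reader's back; the window looks along -z, down and to the front; own x points 45 degrees down and to the back. A label squarely facing it has the slide's z parallel to this z, same way
- reading_spot (a point): the point 110 mm straight in front of the window (at z = -110 mm in the head's axes), where the label's centre belongs; about 192 mm above the bench and 58 mm in front of the reader's origin
- start_button_top (a point): centre of the top of the round green push button (28 mm diameter) on the reader's foot, 125 mm in front of the reader's origin, pressed straight down
- start_button (a joint): travel of the button: 0 up, 0.006 m fully down; a spring brings it back; fully down takes about 5 N
- tube50: conical tube with blue cap lying on the bench, 115 mm long, bystander
- bench_timer: white bench timer, 62 x 66 x 21 mm, bystander
- red_marker: red and white felt marker lying on the bench, 137 mm long, bystander
- blue_bottle: clear bottle with blue screw cap, 56 mm wide, 100 mm high, bystander
There are look-alikes about, which are no part of the job. Leave any blue or orange look-alike of the notched_slide alone.

How it is judged (in metres and radians):
On the way, in this order (a step that is already met when the one before it is completed fails the run):
1. the green button is pressed fully down (value of joint start_button above 0.005 m), for 0.05 s.
2. the button is released and back up (value of joint start_button below 0.001 m), for 0.1 s.
3. the notched slide is lifted clear of its stand in the fingers (height (world z) of notched_slide above 0.08 m and contact force between the fingers and notched_slide above 0.5 N), for 0.2 s.
At the end, for the whole second after the job is handed in: fingers hold the notched slide by its clear part (grip middle at most 4 mm past its centre towards the frosted end), label within 25 mm of the reading spot, facing up and square to the window within 0.26 rad, long edges level within 0.26 rad, still, clear of the reader, button up (distance between label and reading_spot below 0.025 m and angle between the z axis of notched_slide and the z axis of reader_head, either way round below 0.26 rad and angle between notched_slide's own z axis and vertical below 1.1 rad and angle between notched_slide's own x axis and vertical between 1.31 and 1.83 rad and x of the grasp point in the frame of notched_slide below 0.004 m and contact force between the fingers and notched_slide above 0.5 N and contact force between notched_slide and reader below 0.3 N and linear speed of notched_slide below 0.03 m/s and value of joint start_button below 0.001 m); the arm keeps its last pose, push and grip.
It fails at once if the plain slide is moved by more than 10 mm (distance of plain_slide from where it was at the start of the episode above 0.01 m).
It fails at once if the slide knocks against the reader (contact force between notched_slide and reader above 2 N).
It fails at once if a bystander is moved by more than 15 mm (distance of any of tube50, bench_timer, red_marker, blue_bottle from where it was at the start of the episode above 0.015 m).
It also fails if it takes over 51 s, if anything falls off the work surface, if the arm or the gripper's body presses on something with over 40 N, if the wrist force passes 120 N, or if a joint passes its speed limit or range.

## Robot

A 6-joint arm with a two-finger parallel gripper is mounted at the origin on a cart in front of the work surface, level with it; the furniture and walls round the work are solid. World frame = base frame: x ahead of the robot, y to its left, z up, the work surface at z = 0. Lengths are in m, angles in degrees, forces in N, time in s.
With the tool pointing down it reaches from about 0.25 to 0.725 m from the base axis. Payload 9.7 kg.
Tool frame: the origin (TCP) lies midway between the tips of the shut fingers; the grasp point (between the pads) lies 19 mm behind it (bot.hold_point_z is the distance from the TCP to the grasp point, in m); z points along the fingers, y is the line along which they close (so a half turn about z gives the same grasp; the last joint's range is limited). The gripper opens to 85 mm and grips with 20 to 120 N. Pads are 22 mm wide; open, the fingers measure 114 mm over their backs; the gripper's body (76 mm by 85 mm) begins 54 mm behind the grasp point. The pads swing forward as they close: fully open they stand 13 mm farther back than shut.
Start: joints at [73.339, 4.979, 10.078, 95.1, 0, 90], TCP at [0.158, 0.527, 0.231] pointing down, gripper open.
Joint ranges: [-179.16, 179.16], [-48.56, 103.87], [-65.8, 70.77], [-126.05, 130.52], [-82.76, 87.17], [-180, 180]. Speed limits (degrees/s): [127.2, 127.2, 147.25, 180, 180, 180].

## Interface

Orientations are given as [roll, pitch, yaw] about the fixed x, y, z axes, in that order (R = Rz(yaw) Ry(pitch) Rx(roll)).
In Python, from workcell import bot gives the robot as it stands.
- The arm moves only by the tool play_rows, never from a script. Its argument "steps" is a list that holds one entry, the list of rows, each a list of 4 numbers: the shift along the tool's x, y, z in m, then the turn about the tool's z in rad. In form: [[[tx, ty, tz, yaw], ...]]. A call has exactly 5 rows; each row shifts and turns the commanded pose from where the row before left it, along the tool's axes as they then stand; what a row does not reach is not made up. A row lasts 1/12 s, in which the tool goes at most 41.7 mm and 7.16 degrees, less where a joint would pass 70% of its speed; a pose out of reach is approached as far as the arm can. A call is refused whole if a number of a shift passes 0.0417 or a number of a turn 0.125, either way. A call with a gripper value outside its range is refused whole. "gripper" is the finger opening in m, from 0 to 0.0854, set as the call begins (left out, the last holds). The fingers move at their own pace and stop on an object; "squeeze" is the grip in N (left out, the last holds). Time passes only in rows, so rows that do not move let the fingers close, or fill a call up. It gives the time, the measured TCP pose, the force, the opening and the grip force at its end, in the units of the state.
- bot.get_obs(): the state, without advancing time (a new reading comes with each control period).
- bot.camera(name): name is "scene" or "top" or "wrist"; returns a dict with "img" (384x512x3 uint8, blue, green, red), "vfov" (degrees; the focal length in pixels is half the picture's height over the tangent of half this angle, whatever the lens; pixels are square), "cx", "cy" (the principal point, pixels), "D" ([k1, k2, p1, p2, k3] as OpenCV has them; the pictures are not rectified), "xyz" and "attitude" of the camera in the world. Camera axes: x right, y down, z forward; pixel columns grow to the right and rows downward; lengths in m; the calibration is good to about 2 mm. A picture is of the moment at which its call begins. There is no depth.
- bot.job_done(): hands the job in; it is judged then, once.
The state is a dict: "time": time; "q": joint angles; "qd": joint speeds; "joint_efforts": joint torques, N m; "ee_pos": TCP position; "tcp_rot": TCP orientation; "wrist_force": force on the tool from outside, world axes, zero at the start; "torque": the same for the moment, N m; "opening": finger opening in m; "grasp_force": force on a finger pad.
Only numpy, scipy, OpenCV 4.12 (cv2) and the standard library are available. Lean on these libraries where they do the work, as an engineer would, in place of code of your own. Each camera call takes 0.05 s, during which the arm holds its last target. There are 200 camera calls.

## Working session

There is one attempt and no reset: what is moved stays moved. The work goes in short steps, Python scripts to look and compute and a tool call to move; the robot and the scene stay as the last step left them, time stands still between calls to the robot, and variables do not carry over. Pictures are saved under pics/ and viewed, at most 10 in all, crops included, and the job is handed in when it is done.

Besides the shell and the picture viewer there is one more tool, called after "Request:" by a JSON object that holds its "fn" and its "kwargs". play_rows: Moves the arm, as the interface text tells. Its arguments: {"type":"object","properties":{"steps":{"type":"array","items":{"type":"array","items":{"type":"array","items":{"type":"number"}}}},"gripper":{"type":"number"},"squeeze":{"type":"number"}},"required":["steps"]}

```bash
ls; mkdir -p pics; cat > h.py <<'E'
import numpy as np, cv2
from scipy.spatial.transform import Rotation as R
from workcell import bot
def cam(n):
    c=bot.camera(n); h=c["img"].shape[0]; f=h/2/np.tan(np.radians(c["vfov"])/2)
    c["K"]=np.array([[f,0,c["cx"]],[0,f,c["cy"]],[0,0,1]]); c["R"]=R.from_euler("xyz",c["attitude"],degrees=True).as_matrix()
    c["o"]=np.array(c["xyz"]); c["d"]=np.array(c["D"],float); return c
def ray(c,px):
    u=cv2.undistortPoints(np.array(px,float).reshape(-1,1,2),c["K"],c["d"]).reshape(-1,2)
    v=np.c_[u,np.ones(len(u))]@c["R"].T; return v/np.linalg.norm(v,axis=1)[:,None]
def plane(c,px,z):
    v=ray(c,px); return c["o"]+v*((z-c["o"][2])/v[:,2])[:,None]
def tri(c1,p1,c2,p2):
    a,b=ray(c1,p1)[0],ray(c2,p2)[0]
    s=np.linalg.lstsq(np.c_[a,-b],c2["o"]-c1["o"],rcond=None)[0]
    x,y=c1["o"]+a*s[0],c2["o"]+b*s[1]; return (x+y)/2,np.linalg.norm(x-y)
def proj(c,P):
    rv=cv2.Rodrigues(c["R"].T)[0]; return cv2.projectPoints(np.array(P,float).reshape(-1,3),rv,-c["R"].T@c["o"],c["K"],c["d"])[0].reshape(-1,2)
E
python3 - <<'E'
from h import *
for n in("scene","top","wrist"):
    c=cam(n); cv2.imwrite(f"pics/{n}0.png",c["img"]); print(n,c["xyz"],c["attitude"],c["vfov"],c["D"],c["cx"],c["cy"])
print(bot.get_obs(), bot.hold_point_z)
a=[cv2.imread(f"pics/{n}0.png") for n in("scene","top")]
E
```

```text
pics
scene [-0.1150733  -0.75711582  0.61973329] [-112.79212507    1.0468462   -40.03841272] 47.09261473705947 [-0.16844938  0.          0.          0.          0.        ] 259.17227359874784 186.77967695319683
top [0.43934598 0.05961573 1.31957553] [-173.04399835   -0.65162067  -90.89670372] 56.36510713444997 [-0.06867979  0.          0.          0.          0.        ] 250.46892160658507 189.0796494374479
wrist [0.08233356 0.54988351 0.37308674] [1.62172740e+02 9.55980978e-02 7.34032520e+01] 63.112484354367105 [-0.0787179  0.         0.         0.         0.       ] 260.1196244010681 188.30699443109998
{'time': 0.15, 'q': array([7.33379954e+01, 5.00382174e+00, 1.00444355e+01, 9.50981030e+01,
       7.96180420e-04, 9.00026052e+01]), 'qd': array([-0.0117084 , -0.0191003 ,  0.14016772, -0.01687432, -0.00525677,
       -0.0057415 ]), 'joint_efforts': array([ 1.30321689e-03, -5.20762575e+01,  4.65043831e+01,  1.39392115e-02,
       -9.87228475e-06,  1.12671302e-05]), 'ee_pos': array([0.15764726, 0.52674832, 0.23074229]), 'tcp_rot': array([-1.79942511e+02, -7.93565984e-04,  1.63335389e+02]), 'wrist_force': array([ 0.09122646, -1.05821825,  0.17006994]), 'torque': array([-0.0165811 , -0.01675452, -0.029992  ]), 'grasp_force': 0.0, 'opening': 0.08544525586971166} 0.0187
```

View pics/top0.png

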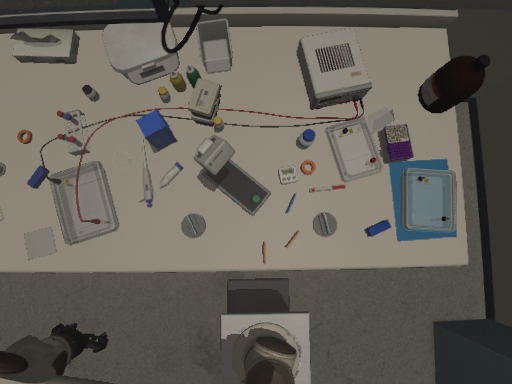

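View pics/scene0.png

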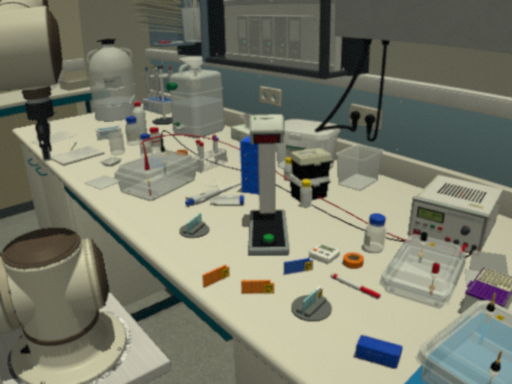

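The top view shows stands at (194,225) and (325,224), and the reader foot from about (205,155) to (255,200) with the green button at (256,199). In the scene view the stands are at (195,228) and (312,303), with the button at (268,238). Orange and blue decoys lie flat on the bench, so they don't count. Next I'll enlarge both stands and take rough positions.

```bash
python3 - <<'E'
from h import *
t,s=cam("top"),cam("scene")
def crop(c,x,y,r=24,k=390): return cv2.resize(c["img"][y-r:y+r,x-r:x+r],(k,k),interpolation=cv2.INTER_CUBIC)
a=np.hstack([crop(s,195,222),crop(s,312,300)]); 
b=np.hstack([crop(t,194,225,16,200),crop(t,325,224,16,200),crop(t,235,180,45,380)[:200*2:2,::2][:200]]) if 0 else None
cv2.imwrite("pics/crop1.png",a)
def green(c,box):
    x0,y0,x1,y1=box; h=cv2.cvtColor(c["img"],cv2.COLOR_BGR2HSV)[y0:y1,x0:x1]
    m=cv2.inRange(h,(45,100,50),(85,255,255)); ys,xs=np.nonzero(m); print(len(xs)); return (xs.mean()+x0,ys.mean()+y0)
gt=green(t,(240,185,275,215)); gs=green(s,(250,225,290,250)); print(gt,gs,tri(t,gt,s,gs))
def grey(c,x,y,r=16):
    g=cv2.cvtColor(c["img"],cv2.COLOR_BGR2GRAY)[y-r:y+r,x-r:x+r]; m=(g<np.median(g[0])*0.82).astype(np.uint8)
    k=max(cv2.findContours(m,cv2.RETR_EXTERNAL,cv2.CHAIN_APPROX_NONE)[0],key=cv2.contourArea); e=cv2.minEnclosingCircle(k); return (e[0][0]+x-r,e[0][1]+y-r),e[1]
for x,y in((194,225),(325,224)):
    p,r=grey(t,x,y); print(p,r,plane(t,p,.006))
# foot direction: white line crossing from top picture corners
print(plane(t,[(205,178),(250,212),(270,193),(232,160)],.023))
print("tube etc",plane(t,[(172,175),(289,175),(327,188),(307,138)],0.02))
E
```

```text
0
84
 ** On entry to DLASCL parameter number  4 had an illegal value
 ** On entry to DLASCL parameter number  4 had an illegal value
 ** On entry to DLASCL parameter number  4 had an illegal value
 ** On entry to DLASCL parameter number  4 had an illegal value
 ** On entry to DLASCL parameter number  5 had an illegal value
 ** On entry to DLASCL parameter number  4 had an illegal value<stdin>:9: RuntimeWarning: Mean of empty slice.
  ret = ret.dtype.type(ret / rcount)
Traceback (most recent call last):
  File "h.py", line 15, in tri
    s=np.linalg.lstsq(np.c_[a,-b],c2["o"]-c1["o"],rcond=None)[0]
      ~~~~~~~~~~~~~~~^^^^^^^^^^^^^^^^^^^^^^^^^^^^^^^^^^^^^^^^
numpy.linalg.LinAlgError: SVD did not converge in Linear Least Squares
```

View pics/crop1.png

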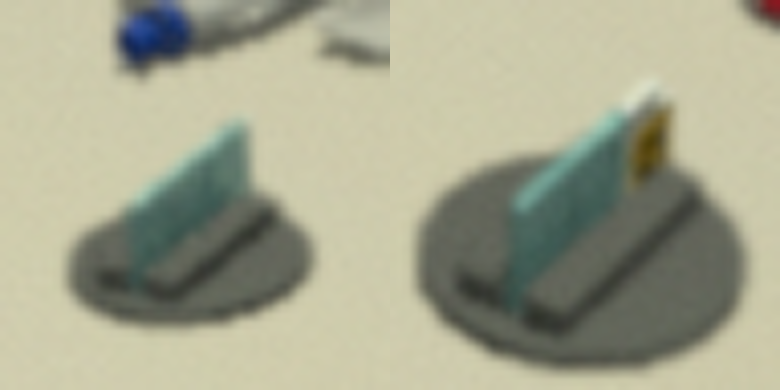

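The right-hand stand (scene (312,300), top (325,224)) holds the notched slide: it has a white frosted far end and a yellow label facing the scene camera. The left one is clear throughout, so it's the plain slide. Now the positions.

```bash
python3 - <<'E'
from h import *
t,s=cam("top"),cam("scene")
def green(c,box):
    x0,y0,x1,y1=box; b,g,r=[c["img"][y0:y1,x0:x1,i].astype(int) for i in range(3)]
    m=(g>1.3*r)&(g>1.3*b); ys,xs=np.nonzero(m); print(len(xs)); return (xs.mean()+x0,ys.mean()+y0)
gt=green(t,(240,185,275,215)); gs=green(s,(250,225,290,250)); print(gt,gs,tri(t,gt,s,gs))
def grey(c,x,y,r=16):
    g=cv2.cvtColor(c["img"],cv2.COLOR_BGR2GRAY)[y-r:y+r,x-r:x+r]; m=(g<np.median(g[0])*0.82).astype(np.uint8)
    k=max(cv2.findContours(m,cv2.RETR_EXTERNAL,cv2.CHAIN_APPROX_NONE)[0],key=cv2.contourArea); e=cv2.minEnclosingCircle(k); return (e[0][0]+x-r,e[0][1]+y-r),e[1]
for x,y in((194,225),(325,224)):
    p,r=grey(t,x,y); print(p,r,plane(t,p,.006))
g=cv2.cvtColor(t["img"],cv2.COLOR_BGR2GRAY)[150:220,195:280]; m=(g<90).astype(np.uint8)
k=max(cv2.findContours(m,cv2.RETR_EXTERNAL,cv2.CHAIN_APPROX_NONE)[0],key=cv2.contourArea)+[195,150]
print("foot px",cv2.boxPoints(cv2.minAreaRect(k)).round(1).tolist()); print(plane(t,cv2.boxPoints(cv2.minAreaRect(k)),.023).round(3))
# slide top edge in scene crop: px/ (390/48) 
q=np.array([[512-390,200],[655-390,85]])/(390/48)+[312-24,300-24]; print(q,plane(s,q,.042))
print("tube,timer,marker,bottle,bluedecoy",plane(t,[(172,175),(289,175),(327,188),(307,138),(291,203),(292,239),(264,252)],0.02).round(3))
w=np.degrees
E
python3 - <<'E'
import sys; sys.path.insert(0,'.')
import cv2; i=cv2.imread('pics/top0.png')[130:270,180:360]; cv2.imwrite('pics/crop2.png',cv2.resize(i,None,fx=4,fy=4,interpolation=cv2.INTER_CUBIC))
E
```

```text
44
113
(np.float64(255.9090909090909), np.float64(198.36363636363637)) (np.float64(268.20353982300884), np.float64(237.5132743362832)) (array([0.56068143, 0.02427504, 0.03805184]), np.float64(0.002275197511650343))
(193.0, 225.5) 12.500100135803223 [[0.46844515 0.2540339  0.006     ]]
(324.3929500579834, 224.30678939819336) 12.321850776672363 [[ 0.46523156 -0.22716065  0.006     ]]
foot px [[185.8000030517578, 170.3000030517578], [210.0, 140.60000610351562], [270.5, 190.10000610351562], [246.3000030517578, 219.8000030517578]]
[[ 0.67   0.279  0.023]
 [ 0.78   0.19   0.023]
 [ 0.592 -0.031  0.023]
 [ 0.486  0.059  0.023]]
[[303.01538462 300.61538462]
 [320.61538462 286.46153846]] [[ 0.43122884 -0.23419662  0.042     ]
 [ 0.49598451 -0.22445362  0.042     ]]
tube,timer,marker,bottle,bluedecoy [[ 0.654  0.33   0.02 ]
 [ 0.648 -0.1    0.02 ]
 [ 0.598 -0.239  0.02 ]
 [ 0.787 -0.172  0.02 ]
 [ 0.544 -0.105  0.02 ]
 [ 0.414 -0.105  0.02 ]
 [ 0.37  -0.003  0.02 ]]
```

View pics/crop2.png

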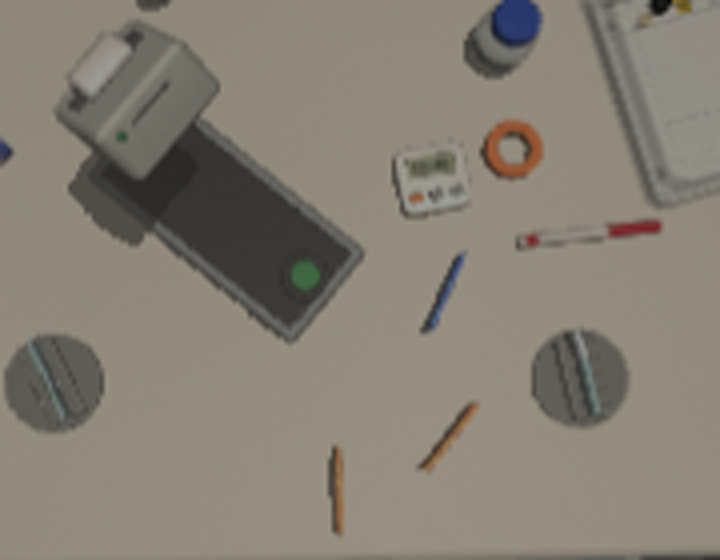

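The right stand is confirmed. The reader's +x axis is at about 51° yaw, and the button is near (0.561, 0.024, 0.038). The moves have no tilt command, so I need to know what the arm does at the edge of its reach. I'll test that by rising gently in free space.

Request:
{"fn": "play_rows", "kwargs": {"steps": [[[0, 0, -0.04, 0], [0, 0, -0.04, 0], [0, 0, -0.04, 0], [0, 0, -0.04, 0], [0, 0, -0.04, 0]]], "gripper": 0}}

```text
time: 0.77
ee_pos: [0.1576, 0.5265, 0.4273]
tcp_rot: [179.9, -0.0, 163.3]
wrist_force: [0.7, 1.8, 1.0]
opening: 0.0257
grasp_force: 0.0
```

```bash
python3 - <<'E'
from h import *
o=bot.get_obs(); print(o["q"].round(2),o["ee_pos"],o["tcp_rot"],o["time"])
E
```

```text
[ 73.34  16.53  46.96 120.3    0.    90.  ] [0.15756729 0.52651695 0.42732168] [ 1.79866432e+02 -2.96405260e-04  1.63340071e+02] 0.7667
```

Request:
{"fn": "play_rows", "kwargs": {"steps": [[[0, 0, -0.02, 0], [0, 0, -0.02, 0], [0, 0, -0.02, 0], [0, 0, -0.02, 0], [0, 0, -0.02, 0]]]}}

```text
time: 1.18
ee_pos: [0.1541, 0.5148, 0.4937]
tcp_rot: [178.1, -0.0, 163.3]
wrist_force: [-0.1, -0.9, -1.1]
opening: 0.0001
grasp_force: 0.0
```

```bash
python3 - <<'E'
from h import *
o=bot.get_obs(); print(o["q"].round(2),o["ee_pos"],o["tcp_rot"],o["time"])
E
```

```text
[ 73.34  23.    65.34 130.47   0.    90.  ] [0.15409107 0.51478141 0.49369448] [ 1.78133424e+02 -5.31105496e-04  1.63333763e+02] 1.1833
```

Request:
{"fn": "play_rows", "kwargs": {"steps": [[[0, 0, 0.02, 0], [0, 0, 0.02, 0], [0, 0, 0.02, 0], [0, 0, 0.02, 0], [0, 0, 0, 0]]]}}

```text
time: 1.6
ee_pos: [0.1541, 0.5148, 0.4108]
tcp_rot: [178.6, 0.0, 163.3]
wrist_force: [-0.3, 0.2, -1.2]
opening: -0.0003
grasp_force: 0.0
```

```bash
python3 - <<'E'
from h import *
o=bot.get_obs(); print(o["q"].round(2),o["ee_pos"],o["tcp_rot"],o["time"])
E
```

```text
[ 73.34  11.08  38.08 115.56  -0.    90.  ] [0.15408519 0.51483711 0.41081017] [1.78556020e+02 5.84785670e-05 1.63336656e+02] 1.6
```

The tilt gained at the limit persists, so that's how I'll get the 45° later with the slide in hand. Next is the button: travel there with the fingers shut.

Request:
{"fn": "play_rows", "kwargs": {"steps": [[[-0.0266, -0.0177, 0, 0], [-0.0266, -0.0177, 0, 0], [-0.0266, -0.0177, 0, 0], [-0.0266, -0.0177, 0, 0], [-0.0266, -0.0177, 0, 0]]]}}

```text
time: 2.02
ee_pos: [0.2567, 0.3921, 0.4135]
tcp_rot: [178.1, 0.0, 163.4]
wrist_force: [0.0, 0.5, 0.3]
opening: 0.0
grasp_force: 0.0
```

Request:
{"fn": "play_rows", "kwargs": {"steps": [[[-0.0266, -0.0177, 0, 0], [-0.0266, -0.0177, 0, 0], [-0.0266, -0.0177, 0, 0], [-0.0266, -0.0177, 0, 0], [-0.0266, -0.0177, 0, 0]]]}}

```text
time: 2.43
ee_pos: [0.3586, 0.2694, 0.4107]
tcp_rot: [178.1, 0.0, 163.3]
wrist_force: [1.6, 0.4, -0.4]
opening: 0.0001
grasp_force: 0.0
```

Request:
{"fn": "play_rows", "kwargs": {"steps": [[[-0.0266, -0.0177, 0, 0], [-0.0266, -0.0177, 0, 0], [-0.0266, -0.0177, 0, 0], [-0.0266, -0.0177, 0, 0], [-0.0266, -0.0177, 0, 0]]]}}

```text
time: 2.85
ee_pos: [0.4606, 0.1468, 0.4078]
tcp_rot: [178.1, 0.0, 163.3]
wrist_force: [0.7, 1.0, 0.4]
opening: -0.0002
grasp_force: 0.0
```

Request:
{"fn": "play_rows", "kwargs": {"steps": [[[-0.0266, -0.0177, 0, 0], [-0.0266, -0.0177, 0, 0], [-0.0266, -0.0177, 0, 0], [-0.0266, -0.0177, 0, 0], [-0.0266, -0.0177, 0, 0]]]}}

```text
time: 3.27
ee_pos: [0.5626, 0.0242, 0.4049]
tcp_rot: [178.1, 0.0, 163.3]
wrist_force: [0.2, 0.3, 0.8]
opening: 0.0
grasp_force: 0.0
```

Request:
{"fn": "play_rows", "kwargs": {"steps": [[[0, 0, 0.028, 0.1], [0, 0, 0.028, 0.1], [0, 0, 0.028, 0.1], [0, 0, 0.028, 0.1], [0, 0, 0.028, 0.1]]]}}

```text
time: 3.68
ee_pos: [0.5635, 0.03, 0.2635]
tcp_rot: [178.3, -0.9, 134.4]
wrist_force: [1.0, 0.2, 0.7]
opening: 0.0001
grasp_force: 0.0
```

```bash
python3 - <<'E'
from h import *
o=bot.get_obs(); print(o["q"].round(2),o["ee_pos"],o["tcp_rot"],o["time"])
c=cam("wrist"); cv2.imwrite("pics/w1.png",c["img"]); print(c["xyz"],c["attitude"])
print(proj(c,[[.5607,.0243,.038]]))
E
```

```text
[ 2.14  7.19 16.07 98.26  1.79 47.76] [0.56349746 0.02995021 0.26348106] [178.33706169  -0.90116131 134.40114349] 3.6833
[0.50700798 0.08197936 0.40706603] [163.06419269  -1.64536603  44.44294263]
[[249.60338162 161.63067628]]
```

View pics/w1.png

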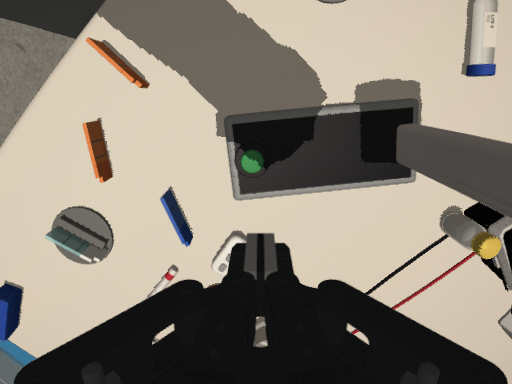

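The wrist view shows the button at (252,160), close to the predicted (250,162). The foot corners are at (225,117), (418,100) and (237,198), and the notched slide's stand is at (82,236).

```bash
python3 - <<'E'
from h import *
c,t=cam("wrist"),cam("top")
b,g,r=[c["img"][:,:,i].astype(int) for i in range(3)]
m=(g>1.3*r)&(g>1.3*b)&(g>60); m[:130]=0;m[190:]=0;m[:,:225]=0;m[:,280:]=0
ys,xs=np.nonzero(m); px=(xs.mean(),ys.mean()); print(px,len(xs),plane(c,px,.036),tri(c,px,t,(255.9,198.4)))
P=plane(c,[(225,117),(418,100),(237,198),(415,182)],.023); print(P.round(4))
for a,q in((0,1),(2,3)): d=P[q]-P[a]; print(np.degrees(np.arctan2(d[1],d[0])))
d=P[0]-P[2]; print("front",np.degrees(np.arctan2(d[1],d[0])),np.linalg.norm(d))
E
```

```text
(np.float64(253.3448275862069), np.float64(165.13300492610838)) 406 [[0.56280745 0.02505355 0.036     ]] (array([0.56303304, 0.02370562, 0.02949905]), np.float64(0.0016590963608875803))
[[ 0.5002  0.042   0.023 ]
 [ 0.6523  0.2192  0.023 ]
 [ 0.5793 -0.0223  0.023 ]
 [ 0.7309  0.152   0.023 ]]
49.36767109614945
48.97840459806166
front 140.91993884052906 0.10185444722591509
```

Request:
{"fn": "play_rows", "kwargs": {"steps": [[[-0.004, -0.006, 0.04, 0], [-0.004, -0.006, 0.04, 0], [0, 0, 0.04, 0], [0, 0, 0.04, 0], [0, 0, 0.04, 0]]]}}

```text
time: 4.25
ee_pos: [0.565, 0.0222, 0.0654]
tcp_rot: [178.2, -0.7, 134.9]
wrist_force: [0.0, -0.1, -0.0]
opening: -0.0001
grasp_force: 0.0
```

Request:
{"fn": "play_rows", "kwargs": {"steps": [[[0, 0, 0.01, 0], [0, 0, 0.006, 0], [0, 0, 0.003, 0], [0, 0, 0.002, 0], [0, 0, 0, 0]]]}}

```text
time: 4.67
ee_pos: [0.565, 0.023, 0.0447]
tcp_rot: [178.2, -0.8, 134.7]
wrist_force: [-0.5, 0.6, 0.3]
opening: -0.0003
grasp_force: 0.0
```

Request:
{"fn": "play_rows", "kwargs": {"steps": [[[0, 0, 0.003, 0], [0, 0, 0.003, 0], [0, 0, 0.002, 0], [0, 0, 0.002, 0], [0, 0, 0.001, 0]]]}}

```text
time: 5.08
ee_pos: [0.5654, 0.023, 0.0373]
tcp_rot: [178.1, -0.6, 134.7]
wrist_force: [-16.3, -3.4, 47.9]
opening: 0.0002
grasp_force: 23.9
```

Request:
{"fn": "play_rows", "kwargs": {"steps": [[[0, 0, -0.002, 0], [0, 0, -0.001, 0], [0, 0, 0, 0], [0, 0, 0, 0], [0, 0, 0, 0]]]}}

```text
time: 5.5
ee_pos: [0.5652, 0.023, 0.0378]
tcp_rot: [178.2, -0.7, 134.7]
wrist_force: [-4.6, -2.2, 21.6]
opening: 0.0001
grasp_force: 10.7
```

```bash
python3 - <<'E'
from h import *
o=bot.get_obs(); print(o["ee_pos"],o["wrist_force"])
for n in("wrist","scene"):
    c=cam(n); x,y=proj(c,[.562,.025,.036])[0].astype(int); print(x,y); r=40 if n=="wrist" else 24
    x=min(max(x,r),511-r);y=min(max(y,r),383-r); cv2.imwrite(f"pics/b_{n}.png",cv2.resize(c["img"][y-r:y+r,x-r:x+r],(400,400),interpolation=cv2.INTER_CUBIC))
cv2.imwrite("pics/b.png",np.hstack([cv2.imread(f"pics/b_{n}.png") for n in("wrist","scene")]))
E
```

```text
[0.56520732 0.02297952 0.03779172] [-4.64128152 -2.16634716 21.57627368]
257 241
268 237
```

View pics/b.png

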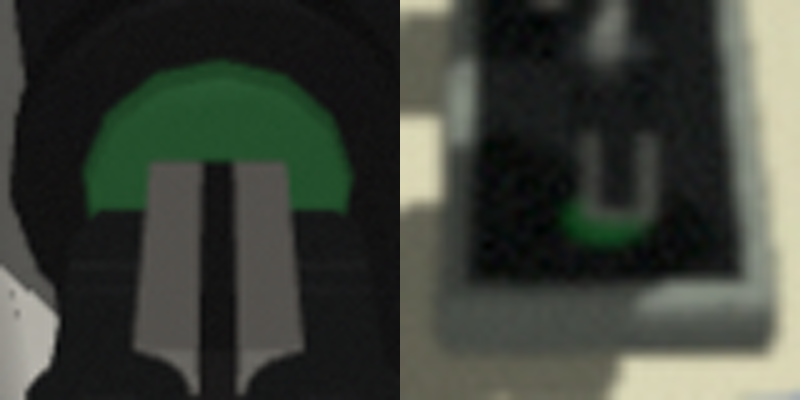

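The fingers sit mid-button with 21–48 N against a 5 N spring, so it's fully down. Now release, then move over to the slide and turn.

Request:
{"fn": "play_rows", "kwargs": {"steps": [[[0, 0, -0.02, 0], [0, 0, -0.04, 0], [0, 0, -0.04, 0], [0, 0, -0.04, 0], [0, 0, -0.04, 0]]]}}

```text
time: 6.02
ee_pos: [0.5614, 0.0175, 0.2162]
tcp_rot: [178.3, -0.9, 134.7]
wrist_force: [1.6, 0.8, -0.3]
opening: -0.0
grasp_force: 0.0
```

Request:
{"fn": "play_rows", "kwargs": {"steps": [[[-0.0107, -0.0252, 0, 0], [-0.0107, -0.0252, 0, 0], [-0.0107, -0.0252, 0, 0], [-0.0107, -0.0252, 0, 0], [-0.0107, -0.0252, 0, 0]]]}}

```text
time: 6.43
ee_pos: [0.5094, -0.11, 0.2099]
tcp_rot: [178.3, -0.9, 134.7]
wrist_force: [0.9, -0.2, 0.1]
opening: 0.0
grasp_force: 0.0
```

Request:
{"fn": "play_rows", "kwargs": {"steps": [[[-0.0107, -0.0252, 0, 0], [-0.0107, -0.0252, 0, 0], [-0.0107, -0.0252, 0, 0], [-0.0107, -0.0252, 0, 0], [-0.0107, -0.0252, 0, 0]]], "gripper": 0.05}}

```text
time: 6.85
ee_pos: [0.4574, -0.2367, 0.2054]
tcp_rot: [178.3, -0.9, 134.7]
wrist_force: [-0.2, 0.6, -0.6]
opening: 0.0501
grasp_force: 0.0
```

Request:
{"fn": "play_rows", "kwargs": {"steps": [[[0, 0, 0, 0.124], [0, 0, 0, 0.124], [0, 0, 0, 0.124], [0, 0, 0, 0.124], [0, 0, 0, 0.124]]]}}

```text
time: 7.27
ee_pos: [0.458, -0.2357, 0.2053]
tcp_rot: [179.2, -1.7, 98.8]
wrist_force: [-0.9, -0.1, 0.5]
opening: 0.0501
grasp_force: 0.0
```

Request:
{"fn": "play_rows", "kwargs": {"steps": [[[0, 0, 0, 0.124], [0, 0, 0, 0.124], [0, 0, 0, 0.124], [0, 0, 0, 0.124], [0, 0, 0, 0.124]]]}}

```text
time: 7.68
ee_pos: [0.4581, -0.2356, 0.2054]
tcp_rot: [-179.7, -1.9, 63.3]
wrist_force: [0.6, 0.7, 0.4]
opening: 0.0503
grasp_force: 0.0
```

Request:
{"fn": "play_rows", "kwargs": {"steps": [[[0, 0, 0, 0.124], [0, 0, 0, 0.124], [0, 0, 0, 0.124], [0, 0, 0, 0.124], [0, 0, 0, 0.124]]]}}

```text
time: 8.1
ee_pos: [0.458, -0.2356, 0.2053]
tcp_rot: [-178.7, -1.3, 27.8]
wrist_force: [0.5, -0.0, -0.3]
opening: 0.0502
grasp_force: 0.0
```

Request:
{"fn": "play_rows", "kwargs": {"steps": [[[0, 0, 0, 0.124], [0, 0, 0, 0.124], [0, 0, 0, 0], [0, 0, 0, 0], [0, 0, 0, 0]]]}}

```text
time: 8.52
ee_pos: [0.458, -0.2356, 0.2052]
tcp_rot: [-178.4, -1.0, 14.1]
wrist_force: [0.8, 0.5, 0.9]
opening: 0.05
grasp_force: 0.0
```

```bash
python3 - <<'E'
from h import *
o=bot.get_obs(); print(o["q"].round(2),o["ee_pos"],o["tcp_rot"],o["time"])
c=cam("wrist"); cv2.imwrite("pics/w2.png",c["img"]); print(c["xyz"],c["attitude"])
E
```

```text
[-2.824e+01  8.000e-02  2.080e+00  9.238e+01  1.850e+00  1.376e+02] [ 0.45805    -0.23560605  0.2052092 ] [-178.38450724   -0.97580339   14.13916349] 8.5167
[ 0.53238659 -0.22042025  0.34889304] [163.15911477   1.58521929 -75.76861701]
```

View pics/w2.png

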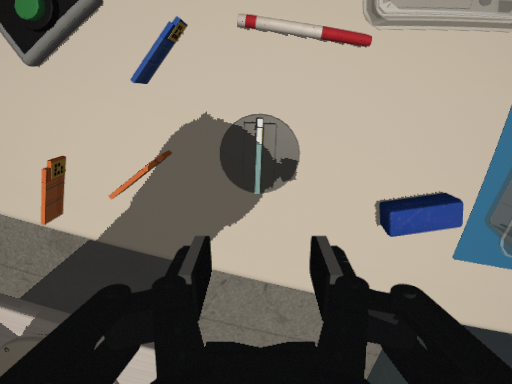

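The slide's top edge runs from about (260,118), the white frosted end, to (258,192), nearly vertical in the wrist view. So the tool yaw already matches. I'll measure it here and cross-check with the top camera.

```bash
cat > slide.py <<'E'
from h import *
def slide(c,ctr,r):
    x,y=ctr; g=c["img"][y-r:y+r,x-r:x+r].astype(int)
    m=((g[:,:,0]>95)&(g[:,:,1]>105)).astype(np.uint8)
    yy,xx=np.mgrid[-r:r,-r:r]; m[(xx**2+yy**2)>(r-2)**2]=0
    n,l,s,_=cv2.connectedComponentsWithStats(m); k=1+np.argmax(s[1:,4]); ys,xs=np.nonzero(l==k)
    p=np.c_[xs+x-r,ys+y-r]; vx,vy,x0,y0=cv2.fitLine(p.astype(np.float32),cv2.DIST_HUBER,0,.01,.01).ravel()
    s=(p-[x0,y0])@[vx,vy]; return np.array([[x0+vx*s.min(),y0+vy*s.min()],[x0+vx*s.max(),y0+vy*s.max()]]),len(p)
E
python3 - <<'E'
from slide import *
c=cam("wrist"); e,n=slide(c,(260,153),41); print(e,n)
P=plane(c,e,.042); print(P.round(4),np.linalg.norm(P[0]-P[1]))
d=P[0]-P[1]; print(np.degrees(np.arctan2(d[1],d[0])), P.mean(0))
t=cam("top"); g=t["img"][205:245,305:345]; 
f,n=slide(t,(324,224),12); print(f,n)
f=f[np.argsort(f[:,1])]; e=e[np.argsort(e[:,1])]
for i in(0,1): print(tri(c,e[i],t,f[i]))
print(tri(c,e.mean(0),t,f.mean(0)))
i=c["img"][105:205,210:310]; cv2.imwrite("pics/c3.png",cv2.resize(i,(500,500),interpolation=cv2.INTER_CUBIC))
E
```

```text
[[249.12108841 108.88849646]
 [300.21297985 156.63180997]] 927
[[ 0.5146 -0.2053  0.042 ]
 [ 0.4822 -0.2655  0.042 ]] 0.06837403904297584
61.6832716069532 [ 0.49841433 -0.23542363  0.042     ]
[[324.36556745 213.9028418 ]
 [327.2941186  224.92183139]] 15
(array([ 0.50826913, -0.2101777 ,  0.07443994]), np.float64(0.017703949426259743))
(array([ 0.4603471 , -0.27851244, -0.12319344]), np.float64(0.024289790194902704))
(array([ 0.48715554, -0.24079948, -0.03822799]), np.float64(0.006834229076132166))
```

View pics/c3.png

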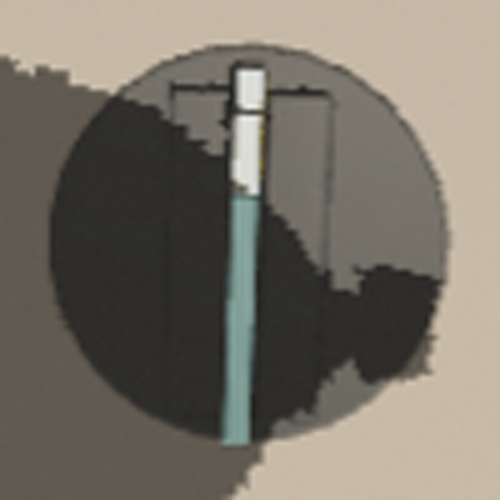

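The crop confirms it: frosted white end at the top with the notch step at (250,110) and a yellow label edge on the right face. The near end of the slide is at (236,443) in the crop.

```bash
python3 - <<'E'
from h import *
c,t=cam("wrist"),cam("top"); o=bot.get_obs()
e=np.array([(257.2,193.6),(259.2,144),(259.8,127)])
P=plane(c,e,.042); print(P.round(4)); d=P[2]-P[0]; print(np.linalg.norm(d),np.linalg.norm(P[1]-P[0]),np.degrees(np.arctan2(d[1],d[0])))
print(tri(c,e[0],t,(329.5,233.75)))
u=d/np.linalg.norm(d); ctr=P[0]+.038*u; print("centre",ctr)
Rt=R.from_euler("xyz",o["tcp_rot"],degrees=True).as_matrix()
g=P[0]+.025*u; g[2]=.022; print("goal tcp",g,"tool delta",Rt.T@(g-o["ee_pos"]))
E
```

```text
[[ 0.4339 -0.2335  0.042 ]
 [ 0.4842 -0.223   0.042 ]
 [ 0.5005 -0.2195  0.042 ]]
0.06798668752880983 0.05137229846211411 11.832647648671648
(array([ 0.431681  , -0.23534032,  0.03869017]), np.float64(0.0041015224878662125))
centre [ 0.47110551 -0.22567138  0.042     ]
goal tcp [ 0.45838175 -0.22833708  0.022     ] tool delta [-0.00096046 -0.00177931  0.18323599]
```

Request:
{"fn": "play_rows", "kwargs": {"steps": [[[-0.001, -0.0018, 0.03, -0.04], [0, 0, 0.03, 0], [0, 0, 0.03, 0], [0, 0, 0.03, 0], [0, 0, 0.02, 0]]]}}

```text
time: 9.18
ee_pos: [0.4569, -0.2291, 0.0623]
tcp_rot: [-178.3, -0.9, 16.2]
wrist_force: [-0.4, -0.2, -0.6]
opening: 0.0501
grasp_force: 0.0
```

Request:
{"fn": "play_rows", "kwargs": {"steps": [[[0, 0, 0, 0], [0, 0, 0, 0], [0, 0, 0, 0], [0, 0, 0, 0], [0, 0, 0, 0]]]}}

```text
time: 9.6
ee_pos: [0.4588, -0.2302, 0.0669]
tcp_rot: [-178.5, -1.1, 16.2]
wrist_force: [0.3, -1.3, 0.4]
opening: 0.0503
grasp_force: 0.0
```

```bash
python3 - <<'E'
from h import *
c=cam("wrist"); o=bot.get_obs(); print(o["ee_pos"],o["tcp_rot"])
Rt=R.from_euler("xyz",o["tcp_rot"],degrees=True).as_matrix()
g=np.array([.4584,-.2283,.023]); print(Rt.T@(g-o["ee_pos"]))
print(proj(c,[[.4339,-.2335,.042],[.4842,-.223,.042],[.5005,-.2195,.042],g+[0,0,.02]]).round(1))
cv2.imwrite("pics/w3.png",c["img"])
E
```

```text
[ 0.45862364 -0.23007868  0.06661015] [-178.50045437   -1.11275176   16.19357157]
[-0.00056569 -0.00062871  0.04363879]
[[255.6 265.9]
 [262.4 185.6]
 [264.7 156.5]
 [258.6 229.2]]
```

View pics/w3.png

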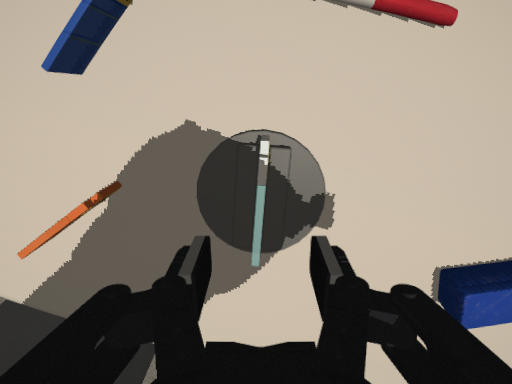

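The slide is where predicted: near end at (256,265), frosted boundary at (261,185). I turned the wrong way, so I'll correct yaw by about 4.4°, descend and close.

Request:
{"fn": "play_rows", "kwargs": {"steps": [[[-0.0006, -0.0006, 0.01, 0.04], [0, 0, 0.01, 0.037], [0, 0, 0.01, 0], [0, 0, 0.009, 0], [0, 0, 0.0045, 0]]]}}

```text
time: 10.07
ee_pos: [0.4573, -0.2277, 0.0206]
tcp_rot: [-178.3, -0.9, 11.8]
wrist_force: [-0.9, 0.7, -0.5]
opening: 0.05
grasp_force: 0.0
```

Request:
{"fn": "play_rows", "kwargs": {"steps": [[[0, 0, 0, 0], [0, 0, 0, 0], [0, 0, 0, 0], [0, 0, 0, 0], [0, 0, 0, 0]]]}}

```text
time: 10.48
ee_pos: [0.4579, -0.2281, 0.0223]
tcp_rot: [-178.4, -0.9, 11.8]
wrist_force: [-0.7, 0.4, -0.1]
opening: 0.0497
grasp_force: 0.0
```

Request:
{"fn": "play_rows", "kwargs": {"steps": [[[0, 0, 0, 0], [0, 0, 0, 0], [0, 0, 0, 0], [0, 0, 0, 0], [0, 0, 0, 0]]], "gripper": 0, "squeeze": 50}}

```text
time: 10.9
ee_pos: [0.4577, -0.2279, 0.0219]
tcp_rot: [-178.3, -0.9, 11.8]
wrist_force: [0.5, -0.2, 1.8]
opening: 0.0039
grasp_force: 51.6
```

Request:
{"fn": "play_rows", "kwargs": {"steps": [[[0, 0, 0, 0], [0, 0, 0, 0], [0, 0, 0, 0], [0, 0, 0, 0], [0, 0, 0, 0]]]}}

```text
time: 11.32
ee_pos: [0.4577, -0.2279, 0.0219]
tcp_rot: [-178.3, -0.9, 11.8]
wrist_force: [0.0, -0.0, 3.8]
opening: 0.004
grasp_force: 51.7
```

Request:
{"fn": "play_rows", "kwargs": {"steps": [[[0, 0, -0.01, 0], [0, 0, -0.02, 0], [0, 0, -0.03, 0], [0, 0, -0.035, 0], [0, 0, -0.035, 0]]]}}

```text
time: 11.73
ee_pos: [0.4558, -0.2317, 0.1532]
tcp_rot: [-178.3, -0.9, 11.8]
wrist_force: [0.5, -0.6, -0.8]
opening: 0.0039
grasp_force: 51.3
```

Request:
{"fn": "play_rows", "kwargs": {"steps": [[[0, 0, -0.035, 0], [0, 0, -0.035, 0], [0, 0, -0.035, 0], [0, 0, -0.035, 0], [0, 0, -0.01, 0]]]}}

```text
time: 12.15
ee_pos: [0.4552, -0.237, 0.3075]
tcp_rot: [-178.6, -1.2, 11.8]
wrist_force: [1.1, -0.9, 0.5]
opening: 0.0039
grasp_force: 51.3
```

```bash
python3 - <<'E'
from h import *
o=bot.get_obs(); print(o["q"].round(2),o["ee_pos"],o["tcp_rot"],o["opening"],o["grasp_force"],o["time"])
c=cam("wrist"); s=cam("scene"); x,y=proj(s,o["ee_pos"])[0].astype(int)
i=s["img"][max(y-45,0):y+45,x-50:x+50]; i=cv2.resize(i,(400,360)); 
cv2.imwrite("pics/l.png",np.hstack([cv2.resize(c["img"],(400,300))[:, :],cv2.resize(i,(400,300))]))
E
```

```text
[-28.53   2.38  15.96 103.6    1.85 139.68] [ 0.45516122 -0.23702239  0.30747977] [-178.57463968   -1.17538067   11.77553828] 0.0038713822207351698 51.311752796173096 12.15
```

View pics/l.png

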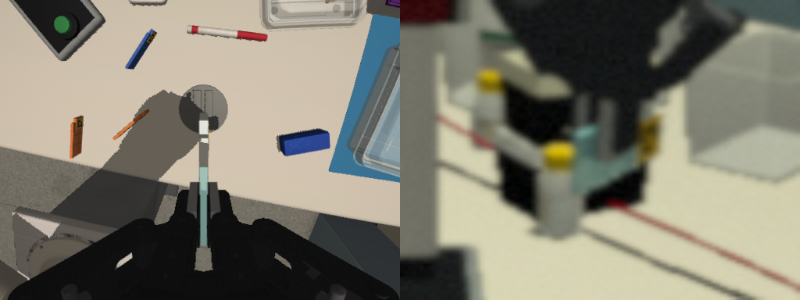

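The slide is held level with the label clear, and the bystanders are where they were. Next I'll travel to base azimuth ~50° in free space, with the label normal facing outward, to make the tilt.

Request:
{"fn": "play_rows", "kwargs": {"steps": [[[-0.0032, -0.0395, 0, 0], [-0.0032, -0.0395, 0, 0], [-0.0032, -0.0395, 0, 0], [-0.0032, -0.0395, 0, 0], [-0.0032, -0.0395, 0, 0]]]}}

```text
time: 12.67
ee_pos: [0.3976, -0.0454, 0.3057]
tcp_rot: [-178.3, -0.8, 11.7]
wrist_force: [1.2, -0.1, 0.7]
opening: 0.0038
grasp_force: 51.3
```

Request:
{"fn": "play_rows", "kwargs": {"steps": [[[-0.0032, -0.0395, 0, 0], [-0.0032, -0.0395, 0, 0], [-0.0032, -0.0395, 0, 0], [-0.0032, -0.0395, 0, 0], [-0.0032, -0.0395, 0, 0]]]}}

```text
time: 13.08
ee_pos: [0.3499, 0.1071, 0.3118]
tcp_rot: [-176.6, -0.8, 14.5]
wrist_force: [0.3, -0.7, -0.2]
opening: 0.0037
grasp_force: 51.3
```

Request:
{"fn": "play_rows", "kwargs": {"steps": [[[-0.0032, -0.0395, 0, 0], [-0.0032, -0.0395, 0, 0], [-0.0032, -0.0395, 0, 0], [-0.0032, -0.0395, 0, 0], [-0.0032, -0.0395, 0, 0]]]}}

```text
time: 13.5
ee_pos: [0.317, 0.1695, 0.3305]
tcp_rot: [-171.4, -0.7, 21.4]
wrist_force: [0.4, -0.2, -0.3]
opening: 0.0042
grasp_force: 51.2
```

Request:
{"fn": "play_rows", "kwargs": {"steps": [[[0, 0, -0.02, -0.124], [0, 0, -0.02, -0.124], [0, 0, -0.02, -0.124], [0, 0, -0.02, -0.124], [0, 0, -0.02, -0.124]]]}}

```text
time: 13.92
ee_pos: [0.3216, 0.1546, 0.4307]
tcp_rot: [-173.5, -5.6, 56.9]
wrist_force: [-0.1, 0.4, 1.0]
opening: 0.0037
grasp_force: 51.3
```

Request:
{"fn": "play_rows", "kwargs": {"steps": [[[0, 0, 0, -0.124], [0, 0, 0, -0.124], [0, 0, 0, -0.124], [0, 0, 0, -0.124], [0, 0, 0, -0.124]]]}}

```text
time: 14.33
ee_pos: [0.3217, 0.1548, 0.4297]
tcp_rot: [-178.0, -8.4, 92.6]
wrist_force: [-0.5, 0.3, -0.0]
opening: 0.0037
grasp_force: 51.3
```

Request:
{"fn": "play_rows", "kwargs": {"steps": [[[0, 0, 0, -0.124], [0, 0, 0, -0.124], [0, 0, 0, -0.124], [0, 0, 0, -0.124], [0, 0, 0, -0.124]]]}}

```text
time: 14.75
ee_pos: [0.3217, 0.1547, 0.4298]
tcp_rot: [176.8, -8.0, 128.5]
wrist_force: [-0.3, -0.5, 0.2]
opening: 0.0041
grasp_force: 51.3
```

Request:
{"fn": "play_rows", "kwargs": {"steps": [[[0, 0, 0, -0.124], [0, 0, 0, -0.124], [0, 0, 0, -0.124], [0, 0, 0, 0], [0, 0, 0, 0]]]}}

```text
time: 15.17
ee_pos: [0.3217, 0.1547, 0.43]
tcp_rot: [174.1, -6.3, 149.3]
wrist_force: [0.2, 0.4, -0.3]
opening: 0.0038
grasp_force: 51.3
```

```bash
python3 - <<'E'
from h import *
o=bot.get_obs(); print(o["q"].round(2),o["ee_pos"],o["tcp_rot"],o["grasp_force"],o["time"])
E
```

```text
[ 18.83 -11.52  17.65 118.78   8.59  49.84] [0.32174569 0.15469656 0.42995359] [174.13190806  -6.29539003 149.34720329] 51.30107402801514 15.1667
```

The last joint hit its limit on the way, and the tool is now tilted about 8.6°, mostly on q5. I'll continue toward azimuth ~40° while rising to the limit, checking the tool axis as I go.

Request:
{"fn": "play_rows", "kwargs": {"steps": [[[0.0145, 0.008, -0.02, 0], [0.0145, 0.008, -0.02, 0], [0.0145, 0.008, -0.02, 0], [0.0145, 0.008, -0.02, 0], [0.0145, 0.008, -0.02, 0]]]}}

```text
time: 15.58
ee_pos: [0.2843, 0.2128, 0.5353]
tcp_rot: [173.6, -6.0, 149.3]
wrist_force: [-0.3, -0.8, -4.7]
opening: 0.0039
grasp_force: 51.3
```

```bash
cat > st.py <<'E'
from h import *
def st():
    o=bot.get_obs(); Rt=R.from_euler("xyz",o["tcp_rot"],degrees=True).as_matrix()
    print("t",round(o["time"],2),"q",o["q"].round(1),"p",o["ee_pos"].round(3),"r,az",np.hypot(*o["ee_pos"][:2]).round(3),np.degrees(np.arctan2(o["ee_pos"][1],o["ee_pos"][0])).round(1),"\ntool z",Rt[:,2].round(3),"tilt",np.degrees(np.arccos(-Rt[2,2])).round(1),"az",np.degrees(np.arctan2(Rt[1,2],Rt[0,2])).round(1),"\nx",Rt[:,0].round(3),"y",Rt[:,1].round(3),"g",round(o["grasp_force"],1)); return o,Rt
if __name__=="__main__": st()
E
python3 st.py
```

```text
t 15.58 q [ 30.1  -2.8  40.4 130.5   8.3  61.4] p [0.284 0.213 0.535] r,az 0.355 36.8 
tool z [-0.033  0.148 -0.988] tilt 8.7 az 102.4 
x [-0.855  0.508  0.105] y [0.518 0.848 0.11 ] g 51.3
```

Request:
{"fn": "play_rows", "kwargs": {"steps": [[[0.009, -0.018, -0.034, 0], [0.009, -0.018, -0.034, 0], [0.009, -0.018, -0.034, 0], [0.009, -0.018, -0.034, 0], [0.009, -0.018, -0.034, 0]]]}}

```text
time: 16.0
ee_pos: [0.206, 0.1655, 0.5681]
tcp_rot: [167.3, -2.2, 148.6]
wrist_force: [-0.2, 0.1, 0.2]
opening: 0.0041
grasp_force: 51.3
```

```bash
python3 st.py
```

```text
t 16.0 q [ 30.2 -15.9  34.7 130.5   7.9  62.6] p [0.206 0.165 0.568] r,az 0.264 38.8 
tool z [ 0.082  0.207 -0.975] tilt 12.9 az 68.5 
x [-0.853  0.52   0.039] y [0.515 0.829 0.219] g 51.3
```

Request:
{"fn": "play_rows", "kwargs": {"steps": [[[0.0016, 0.009, -0.039, 0], [0.0016, 0.009, -0.039, 0], [0.0016, 0.009, -0.039, 0], [0.0016, 0.009, -0.039, 0], [0.0016, 0.009, -0.039, 0]]]}}

```text
time: 16.42
ee_pos: [0.2094, 0.2021, 0.635]
tcp_rot: [159.9, 1.1, 147.7]
wrist_force: [0.2, 0.1, -1.0]
opening: 0.0037
grasp_force: 51.3
```

```bash
python3 st.py
```

```text
t 16.42 q [ 38.6 -11.2  48.6 130.5   5.5  71.7] p [0.209 0.202 0.635] r,az 0.291 44.0 
tool z [ 0.198  0.281 -0.939] tilt 20.1 az 54.8 
x [-0.845  0.535 -0.019] y [0.497 0.797 0.343] g 51.3
```

Request:
{"fn": "play_rows", "kwargs": {"steps": [[[0, 0.012, -0.038, 0], [0, 0.012, -0.038, 0], [0, 0.012, -0.038, 0], [0, 0.012, -0.038, 0], [0, 0.012, -0.038, 0]]]}}

```text
time: 16.83
ee_pos: [0.2012, 0.2177, 0.6938]
tcp_rot: [151.8, 3.2, 146.7]
wrist_force: [0.6, 0.6, -0.3]
opening: 0.004
grasp_force: 51.3
```

```bash
python3 st.py
```

```text
t 16.83 q [ 44.3  -8.5  60.2 130.5   3.1  77.5] p [0.201 0.218 0.694] r,az 0.296 47.3 
tool z [ 0.3    0.368 -0.88 ] tilt 28.3 az 50.8 
x [-0.835  0.548 -0.056] y [0.461 0.752 0.471] g 51.3
```

Request:
{"fn": "play_rows", "kwargs": {"steps": [[[0, 0.008, -0.04, 0], [0, 0.008, -0.04, 0], [0, 0.008, -0.04, 0], [0, 0.008, -0.04, 0], [0, 0.008, -0.04, 0]]]}}

```text
time: 17.25
ee_pos: [0.1643, 0.191, 0.7421]
tcp_rot: [143.4, 4.8, 146.0]
wrist_force: [0.1, -1.1, -0.3]
opening: 0.0039
grasp_force: 51.3
```

```bash
python3 st.py
```

```text
t 17.25 q [ 48.6 -11.6  65.8 130.5   0.6  81.2] p [0.164 0.191 0.742] r,az 0.252 49.3 
tool z [ 0.389  0.457 -0.8  ] tilt 36.9 az 49.6 
x [-0.826  0.557 -0.083] y [0.408 0.693 0.594] g 51.3
```

Request:
{"fn": "play_rows", "kwargs": {"steps": [[[0, 0.004, -0.04, 0], [0, 0.004, -0.04, 0], [0, 0.004, -0.04, 0], [0, 0.004, -0.04, 0], [0, 0.004, -0.04, 0]]]}}

```text
time: 17.67
ee_pos: [0.1251, 0.149, 0.7851]
tcp_rot: [134.5, 5.0, 144.8]
wrist_force: [0.1, -0.1, 0.0]
opening: 0.0038
grasp_force: 51.3
```

```bash
python3 st.py
```

```text
t 17.67 q [ 47.7 -15.4  70.7 130.5   1.6  81.5] p [0.125 0.149 0.785] r,az 0.195 50.0 
tool z [ 0.461  0.547 -0.699] tilt 45.7 az 49.9 
x [-0.814  0.575 -0.087] y [0.354 0.608 0.71 ] g 51.3
```

The tilt is 45.7° at azimuth 49.9°. Now I'll back out along the tool axis and level the long edges with a small turn.

Request:
{"fn": "play_rows", "kwargs": {"steps": [[[0, 0, 0.04, 0.025], [0, 0, 0.04, 0.025], [0, 0, 0.04, 0.025], [0, 0, 0.04, 0.025], [0, 0, 0.04, 0.023]]]}}

```text
time: 18.08
ee_pos: [0.1925, 0.2334, 0.6845]
tcp_rot: [134.3, 1.2, 141.7]
wrist_force: [0.7, 0.2, 1.4]
opening: 0.0034
grasp_force: 51.3
```

```bash
cat >> st.py <<'E'
    o,Rt=st(); import sys
    if len(sys.argv)>1:
        g=np.array(sys.argv[1:4],float); print("to goal, tool",(Rt.T@(g-o["ee_pos"])).round(4))
E
python3 st.py .54 -.06 .26
```

```text
File "st.py", line 6
    o,Rt=st(); import sys
IndentationError: unexpected indent
```

```bash
sed -i 's/^if __name__.*/if __name__=="__main__":/' st.py; python3 st.py .54 -.06 .26
```

```text
t 18.08 q [ 5.04e+01 -3.27e+01  2.81e+01  1.05e+02  1.00e-01  8.82e+01] p [0.192 0.233 0.685] r,az 0.303 50.5 
tool z [ 0.455  0.553 -0.698] tilt 45.7 az 50.5 
x [-0.785  0.62  -0.021] y [0.421 0.557 0.716] g 51.3
to goal, tool [-0.4454 -0.3212  0.2923]
```

Request:
{"fn": "play_rows", "kwargs": {"steps": [[[-0.014, -0.0084, 0.0183, 0], [-0.014, -0.0084, 0.0183, 0], [-0.014, -0.0084, 0.0183, 0], [-0.014, -0.0084, 0.0183, 0], [-0.014, -0.0084, 0.0183, 0]]]}}

```text
time: 18.5
ee_pos: [0.2713, 0.2166, 0.5921]
tcp_rot: [134.4, 1.3, 141.7]
wrist_force: [-0.1, 0.9, 0.2]
opening: 0.0039
grasp_force: 51.3
```

Request:
{"fn": "play_rows", "kwargs": {"steps": [[[-0.014, -0.0084, 0.0183, 0], [-0.014, -0.0084, 0.0183, 0], [-0.014, -0.0084, 0.0183, 0], [-0.014, -0.0084, 0.0183, 0], [-0.014, -0.0084, 0.0183, 0]]]}}

```text
time: 18.92
ee_pos: [0.3503, 0.2004, 0.4994]
tcp_rot: [134.4, 1.3, 141.7]
wrist_force: [-0.2, -0.5, 0.0]
opening: 0.0036
grasp_force: 51.3
```

```bash
python3 st.py .54 -.06 .26
```

```text
t 18.92 q [ 11.2 -39.6  -4.4  86.9  26.8  58.4] p [0.35  0.2   0.499] r,az 0.404 29.8 
tool z [ 0.455  0.55  -0.7  ] tilt 45.6 az 50.4 
x [-0.785  0.62  -0.023] y [0.421 0.56  0.714] g 51.3
to goal, tool [-0.3047 -0.2368  0.1107]
```

Request:
{"fn": "play_rows", "kwargs": {"steps": [[[-0.0203, -0.0158, 0.0073, 0], [-0.0203, -0.0158, 0.0073, 0], [-0.0203, -0.0158, 0.0073, 0], [-0.0203, -0.0158, 0.0073, 0], [-0.0203, -0.0158, 0.0073, 0]]]}}

```text
time: 19.33
ee_pos: [0.4131, 0.113, 0.42]
tcp_rot: [134.5, 1.3, 141.7]
wrist_force: [0.8, 0.8, -0.0]
opening: 0.0036
grasp_force: 51.3
```

```bash
python3 st.py .54 -.06 .26
```

```text
t 19.33 q [ -8.8 -34.9 -11.   86.2  37.8  38.6] p [0.413 0.113 0.42 ] r,az 0.428 15.3 
tool z [ 0.455  0.55  -0.7  ] tilt 45.6 az 50.4 
x [-0.785  0.62  -0.024] y [0.421 0.56  0.714] g 51.3
to goal, tool [-0.203  -0.1577  0.0747]
```

Request:
{"fn": "play_rows", "kwargs": {"steps": [[[-0.0203, -0.0158, 0.0073, 0], [-0.0203, -0.0158, 0.0073, 0], [-0.0203, -0.0158, 0.0073, 0], [-0.0203, -0.0158, 0.0073, 0], [-0.0203, -0.0158, 0.0073, 0]]]}}

```text
time: 19.75
ee_pos: [0.4762, 0.0261, 0.3403]
tcp_rot: [134.5, 1.3, 141.7]
wrist_force: [0.1, 0.9, 0.2]
opening: 0.004
grasp_force: 51.3
```

Request:
{"fn": "play_rows", "kwargs": {"steps": [[[-0.0203, -0.0158, 0.0073, 0], [-0.0203, -0.0158, 0.0073, 0], [-0.0203, -0.0158, 0.0073, 0], [-0.0203, -0.0158, 0.0073, 0], [-0.0203, -0.0158, 0.0073, 0]]]}}

```text
time: 20.17
ee_pos: [0.5392, -0.0608, 0.2606]
tcp_rot: [134.5, 1.3, 141.7]
wrist_force: [0.1, -0.4, 0.2]
opening: 0.004
grasp_force: 51.3
```

```bash
python3 st.py .634 .049 .192; python3 - <<'E'
from h import *
o=bot.get_obs(); Rt=R.from_euler("xyz",o["tcp_rot"],degrees=True).as_matrix()
L=o["ee_pos"]+Rt@[.0397,.0025,.0019]; print("label pred",L)
for n in("wrist","scene","top"):
    c=cam(n); cv2.imwrite(f"pics/z_{n}.png",c["img"]); hsv=cv2.cvtColor(c["img"],cv2.COLOR_BGR2HSV); m=cv2.inRange(hsv,(18,120,60),(35,255,255))
    k,l,s,ce=cv2.connectedComponentsWithStats(m); print(n,proj(c,L)[0].round(1),[(ce[i].round(1).tolist(),int(s[i,4])) for i in range(1,k) if s[i,4]>8])
E
```

```text
t 20.17 q [-28.  -11.6 -12.2  77.8  44.3  14.5] p [ 0.539 -0.061  0.261] r,az 0.543 -6.4 
tool z [ 0.455  0.55  -0.701] tilt 45.5 az 50.4 
x [-0.785  0.619 -0.023] y [0.421 0.561 0.713] g 51.3
to goal, tool [-0.0048  0.0526  0.1515]
label pred [ 0.51000163 -0.03376901  0.26016257]
wrist [265.2 174.3] [([25.6, 7.8], 115), ([383.6, 155.6], 106), ([327.9, 190.4], 239), ([79.4, 219.3], 36)]
scene [267.7 169.9] [([305.9, 182.3], 75), ([431.7, 244.0], 13), ([352.9, 257.1], 21), ([308.0, 265.6], 53), ([225.0, 272.4], 62), ([268.4, 288.6], 94), ([491.9, 302.2], 10), ([499.6, 317.1], 29), ([497.3, 361.3], 11)]
top [277.5 208.3] [([178.5, 83.1], 168), ([162.0, 90.4], 53), ([217.4, 120.3], 53), ([350.1, 130.5], 13), ([66.0, 180.5], 12), ([425.5, 180.0], 12), ([278.2, 208.4], 23)]
```

The top camera sees the label at (278.2,208.4), against a predicted (277.5,208.3). The label faces up and is positioned as modelled, so I'll advance to the reading spot.

Request:
{"fn": "play_rows", "kwargs": {"steps": [[[-0.0005, 0.0053, 0.0152, 0.006], [-0.0005, 0.0053, 0.0152, 0.006], [-0.0005, 0.0053, 0.0152, 0.006], [-0.0005, 0.0053, 0.0152, 0.006], [-0.0005, 0.0053, 0.0152, 0.006]]]}}

```text
time: 20.73
ee_pos: [0.587, -0.0038, 0.2284]
tcp_rot: [134.4, 0.2, 140.5]
wrist_force: [0.6, -0.6, -0.7]
opening: 0.0038
grasp_force: 51.3
```

Request:
{"fn": "play_rows", "kwargs": {"steps": [[[-0.0005, 0.0053, 0.0152, 0], [-0.0005, 0.0053, 0.0152, 0], [-0.0005, 0.0053, 0.0152, 0], [-0.0005, 0.0053, 0.0152, 0], [0, 0, 0.01, 0]]]}}

```text
time: 21.15
ee_pos: [0.6303, 0.0458, 0.1938]
tcp_rot: [134.4, 0.2, 140.6]
wrist_force: [0.4, 0.1, -0.6]
opening: 0.0039
grasp_force: 51.3
```

Request:
{"fn": "play_rows", "kwargs": {"steps": [[[0, 0, 0, 0], [0, 0, 0, 0], [0, 0, 0, 0], [0, 0, 0, 0], [0, 0, 0, 0]]]}}

```text
time: 21.57
ee_pos: [0.6301, 0.0435, 0.1928]
tcp_rot: [134.5, 0.1, 140.5]
wrist_force: [0.2, -0.2, -0.8]
opening: 0.0035
grasp_force: 51.3
```

```bash
python3 st.py .634 .049 .192; python3 - <<'E'
from h import *
o=bot.get_obs(); Rt=R.from_euler("xyz",o["tcp_rot"],degrees=True).as_matrix(); print(o["wrist_force"],o["qd"].round(2))
L=o["ee_pos"]+Rt@[.0397,.0025,.0019]; print("label pred",L)
for n in("wrist","scene","top"):
    c=cam(n); cv2.imwrite(f"pics/y_{n}.png",c["img"]); hsv=cv2.cvtColor(c["img"],cv2.COLOR_BGR2HSV); m=cv2.inRange(hsv,(18,120,60),(35,255,255))
    k,l,s,ce=cv2.connectedComponentsWithStats(m); p=proj(c,L)[0]; print(n,p.round(1),[(ce[i].round(1).tolist(),int(s[i,4])) for i in range(1,k) if s[i,4]>3 and np.hypot(*(ce[i]-p))<40])
# head: red window centre in scene (dark red at head front)
c=cam("scene"); hsv=cv2.cvtColor(c["img"],cv2.COLOR_BGR2HSV); m=cv2.inRange(hsv,(0,110,30),(8,255,255))|cv2.inRange(hsv,(172,110,30),(180,255,255)); m[:,:240]=0;m[:,300:]=0;m[160:]=0
ys,xs=np.nonzero(m); print("red",len(xs),xs.mean(),ys.mean(),"pred window",proj(c,[.655,.136,.270]))
E
```

```text
t 21.57 q [-12.7  -8.9 -18.5  55.6  39.5  35.7] p [0.63  0.044 0.193] r,az 0.632 4.0 
tool z [ 0.455  0.55  -0.701] tilt 45.5 az 50.4 
x [-0.772  0.636 -0.001] y [0.445 0.541 0.713] g 51.3
to goal, tool [0.0005 0.0041 0.0054]
[ 0.22615222 -0.22297536 -0.78815698] [ 0.12  0.28 -0.07 -0.14  0.02  0.04]
label pred [0.60143386 0.07118705 0.19322688]
wrist [265.3 174.3] []
scene [268. 175.] [([306.0, 182.3], 74)]
top [242.  181.4] [([242.2, 181.4], 24)]
red 85 260.3411764705882 138.8470588235294 pred window [[266.87741204 138.34016889]]
```

```bash
python3 - <<'E'
from h import *
c=cam("scene")
for f in("scene0","y_scene"):
    hsv=cv2.cvtColor(cv2.imread(f"pics/{f}.png"),cv2.COLOR_BGR2HSV); m=cv2.inRange(hsv,(0,110,30),(8,255,255))|cv2.inRange(hsv,(172,110,30),(180,255,255)); m[:,:230]=0;m[:,310:]=0;m[160:]=0
    ys,xs=np.nonzero(m); print(f,len(xs),xs.mean(),ys.mean(),xs.min(),xs.max(),ys.min(),ys.max())
E=np.array([-.643,-.766,0])
hz=np.array([.643*.707,.766*.707,.707]); hx=np.array([.643*.707,.766*.707,-.707]); hy=np.cross(hz,hx)
w=np.array([.655,.136,.27])
print(proj(c,[w+a*hx+b*hy for a in(-.038,.038) for b in(-.048,.048)]).round(0))
# foot front corners from scene for yaw/position
b=np.array([.6425,.121,.023])
print(proj(c,[b-.155*np.array([.643,.766,0])+s*.055*np.array([-.766,.643,0]) for s in(-1,1)]).round(1))
E
```

```text
scene0 180 266.15555555555557 138.42222222222222 255 278 135 142
y_scene 89 260.6292134831461 138.82022471910113 255 268 135 142
[[285. 131.]
 [249. 132.]
 [284. 144.]
 [250. 145.]]
[[289.9 247.3]
 [248.2 248.1]]
```

The window was measured at (266.2,138.4) against a predicted (266.9,138.3). The label is about 7 mm from the reading spot and square to it, so I'll settle for one more call and hand in.

Request:
{"fn": "play_rows", "kwargs": {"steps": [[[0, 0.002, 0.003, 0], [0, 0, 0, 0], [0, 0, 0, 0], [0, 0, 0, 0], [0, 0, 0, 0]]]}}

```text
time: 22.23
ee_pos: [0.6323, 0.0469, 0.1914]
tcp_rot: [134.5, 0.0, 140.5]
wrist_force: [-0.1, 0.6, -0.3]
opening: 0.0038
grasp_force: 51.3
```

Request:
{"fn": "play_rows", "kwargs": {"steps": [[[0, 0, 0, 0], [0, 0, 0, 0], [0, 0, 0, 0], [0, 0, 0, 0], [0, 0, 0, 0]]]}}

```text
time: 22.65
ee_pos: [0.6323, 0.0468, 0.1914]
tcp_rot: [134.5, 0.0, 140.5]
wrist_force: [0.1, 0.2, -0.5]
opening: 0.0038
grasp_force: 51.3
```

```bash
python3 st.py .634 .049 .192; python3 -c "
from workcell import bot
print(bot.job_done())"
```

```text
t 22.65 q [-12.3  -8.7 -18.5  55.2  39.4  36.2] p [0.632 0.047 0.191] r,az 0.634 4.2 
tool z [ 0.454  0.55  -0.701] tilt 45.5 az 50.5 
x [-0.772  0.636 -0.001] y [0.445 0.541 0.713] g 51.3
to goal, tool [0.0001 0.0023 0.0015]
the job is handed in; nothing more can be done
None
```

I handed the job in at 22.65 s: the button was pressed and released, and the notched slide is held still by its clear part, label up and square to the window, about 3 mm from the estimated reading spot; the hand-in returned no verdict.

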